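# Clamp the board in the test jig, power up and start the test

### The job

A circuit board is lying in the test jig, ready to be tested. With the tips of the closed fingers, push the jig's toggle-clamp handle down until it lies flat against its stop, then switch on the control box by pressing in the raised end of its rocker until it flips over, then press the small round start button in the middle fully in and let it come back out. Do not press the mushroom stop button, pick nothing up, and leave the board and the other things on the bench where they are.

Things in the scene. Friction and masses are not known exactly. Their poses are not given: they have to be found in the camera images.
- jig: Test jig, fixed: black box 260 (x) x 200 (y) x 60 mm high, aluminium top. Origin: centre of its underside, z up. The -x half, towards the robot, carries a toggle clamp on the middle line (y = 0), the +x half a grey nest with the board. The clamp's steel bar with its 80 mm crosspiece stands upright at x = +12 mm (top 155 mm above the bench) and swings down onto the board as the handle goes down.
- clamp_handle (a joint): Angle of the clamp handle in rad: 0 = fully open (slanting up 49 degrees towards -x), 0.855 = flat down on its stop, locked. It moves with friction and stays where it is left; moving it needs 2 to 4 N at the grip.
- clamp_grip (a point): Point on the upper face of the handle's black plastic grip (20 mm wide, 17 mm thick, 75 mm from the handle's pivot; the handle ends 33 mm further out). Moves with the handle: -x runs along it to its free end, z is the outward normal of the upper face, which is pushed. Handle level: this point is 96.5 mm above the bench.
- clamp_pivot (a point): Centre of the clamp handle's pivot, 88 mm above the bench; fixed, with the jig's axes. The handle turns about its y and points from here towards -x: slanting up 49 degrees when open, level when locked.
- console: Control box, fixed: cream sloping desk console 220 wide (y), 170 deep (x), 51 mm high in front (-x), 85 at the back. Origin: centre of its underside, z up. Its panel slopes 12 degrees, rising to +x. In a row along y on the panel: rocker (y = +70 mm), start button (y = 0), mushroom stop button (y = -70 mm), all 12 mm below the panel's middle.
- rocker (a joint): Angle of the power rocker in rad: 0 = off (the end towards +x stands up), 0.4 = on (the end towards +x pressed in). It is spring-loaded over centre: past 0.2 it flips over by itself and stays. It takes about 3 N at the raised end.
- rocker_on_end (a point): Point on the face of the rocker's raised (+x) end, 11 mm from its pivot, which lies to -x; it sinks 4.5 mm as the rocker goes on. Black cap 31 (x) x 21 (y) mm in a frame 38 x 27 mm standing 4 mm above the panel. Axes turn with the rocker: z is its outward normal, leaning 0.2 rad more towards -x than the panel's normal when off, 0.2 rad less when on.
- start (a joint): Travel of the start button in m: 0 = out, 0.005 = fully pressed. Spring return: 1.2 N to start moving, 4 N fully in.
- start_top (a point): Centre of the top of the start button: black round cap, 22 mm across, standing 10 mm out of the panel and 4 mm out of its steel ring (31 mm across, 6 mm high). z points out of the panel; it is pressed along -z, 5 mm.
- stop (a joint): Travel of the mushroom stop button in m: 0 = out, 0.006 = pressed. Must not be pressed.
- stop_top (a point): Top of the red mushroom stop button, head 40 mm across, standing 39 mm out of the panel.
- board: The green circuit board lying loose in the nest of the jig: 80 (x) x 100 (y) x 2 mm with parts up to 18 mm high. Origin: centre of its underside.
- board_left: Another such board on the bench, to the left (+y). Origin: centre of its underside.
- board_right: Another such board on the bench, to the right (-y). Origin: centre of its underside.
- reel: Reel of solder standing flat on the bench at the back, 60 mm across, 38 mm high. Origin: centre of its underside.
- flux: Small flux bottle behind the console, 34 mm across, 75 mm high. Origin: centre of its underside.
- driver: Screwdriver 150 mm long lying on the bench in front of the console. Origin: under its middle.
- tweezers: Steel tweezers 120 mm long, 6 mm high, lying on the jig's top beside the clamp, 75 mm from its middle line. Origin: under their middle.
Not all that is in view belongs to the job. What is shaped like the board but grey or red is not meant.

How it is judged (in metres and radians):
On the way, in this order (a step that is already met when the one before it is completed fails the run):
1. the clamp handle is pushed down flat and locked (value of joint clamp_handle above 0.79 rad), for 0.2 s.
2. the power rocker is flipped on, with the clamp locked (value of joint rocker above 0.33 rad and value of joint clamp_handle above 0.78 rad), for 0.2 s.
3. the start button is pressed fully in, with the clamp locked and the power on (all of step 2 and value of joint start above 0.0038 m), for 0.05 s.
At the end, for the whole second after the job is handed in: The clamp handle is flat down (within 0.075 rad, about 4 degrees, of its stop), the rocker is on (0.33 rad or more), the start button is out again (within 1 mm), the stop button is out, and the board lies at rest in the nest within 10 mm of where it was (all of step 2 and value of joint each of start, stop below 0.001 m and distance of board from where it was at the start of the episode below 0.01 m and linear speed of board below 0.02 m/s); the robot touches nothing.
It fails at once if the power is switched on before the clamp is locked (value of joint rocker above 0.25 rad and value of joint clamp_handle below 0.76 rad).
It fails at once if the start button is pressed before the clamp is locked and the power is on (value of joint start above 0.0025 m and (value of joint rocker below 0.25 rad or value of joint clamp_handle below 0.76 rad)).
It fails at once if the mushroom stop button is pressed (value of joint stop above 0.002 m).
It fails at once if the board in the jig is shifted or lifted out of its nest (distance of board from where it was at the start of the episode above 0.012 m or angle between board's own z axis and vertical above 0.15 rad).
It fails at once if another thing on the bench is knocked, moved or picked up (distance of any of board_left, board_right, reel, flux, tweezers from where it was at the start of the episode above 0.02 m or distance of driver from where it was at the start of the episode above 0.025 m).
It also fails if it takes over 51 s, if anything falls off the work surface, if the arm or the gripper's body presses on something with over 40 N, if the wrist force passes 120 N, or if a joint passes its speed limit or range.

### The arm

A 6-joint arm with a two-finger parallel gripper is mounted at the origin on the work surface. World frame = base frame: x ahead of the robot, y to its left, z up, the work surface at z = 0. Lengths are in m, angles in degrees, forces in N, time in s.
With the tool pointing down it reaches from about 0.3 to 0.775 m from the base axis. Payload 14.6 kg.
Tool frame: the origin (TCP) lies at the very end of the fingers, on their centre line; the grasp point (between the pads) lies 19 mm behind it; z points along the fingers, y is the line along which they close (so a half turn about z gives the same grasp; the last joint's range is limited). The gripper opens to 94 mm and grips with 3 to 60 N. Pads are 16 mm wide; open, the fingers measure 119 mm over their backs; the gripper's body (75 mm by 177 mm) begins 78 mm behind the grasp point.
Start: joints at [69.866, 17.183, 87.147, -0, 75.671, -3.816], TCP at [0.155, 0.528, 0.205] pointing down, gripper open.
Joint ranges: [-173.82, 173.82], [-45.26, 126.66], [13.44, 144.39], [-59.66, 239.66], [0, 175.72], [-146.38, 146.38]. Speed limits (degrees/s): [127.2, 127.2, 147.25, 180, 180, 180].

### API

Orientations are given as [roll, pitch, yaw] about the fixed x, y, z axes, in that order (R = Rz(yaw) Ry(pitch) Rx(roll)).
In Python, from rig import bot, set_gripper, camera, calibration, workorder gives the robot as it stands. The module is installed in compiled form; this text tells all that it offers. Calls block until the motion is done:
- bot.move_ptp(position, orientation): joint-space move of the TCP to a pose.
- bot.move_linear(position, attitude=None, velocity=0.15, guard=None): straight line of the TCP; attitude=None keeps the orientation; velocity is the mean speed in m/s. With guard (N) it stops when the force on the tool has changed by that much, and returns True; else False.
- bot.goto_joints(angles): joint-space move.
- set_gripper(opening, grasp_force=None): finger opening in m; grasp_force is the grip in N (None keeps the last); returns when the fingers have stopped.
- bot.sleep(seconds).
- bot.solve_ik(position, orientation): joint angles nearest the present ones, or None.
- bot.get_state(): the state.
- camera(name): name is "side" or "top" or "wrist"; returns the picture (384x512x3 uint8, red, green, blue); there is no depth.
- calibration(name): a dict with "K" (3x3 intrinsics, pixels), "origin" and "orientation" of the camera in the world. Camera axes: x right, y down, z forward; pixel columns grow to the right and rows downward; lengths in m; the calibration is good to about 2 mm. A picture is of the moment at which its call begins: read the wrist's pose just before it. calibration takes no time and is no camera call; for the wrist camera it gives the pose at the moment of the call.
A pose or a line that the arm cannot do raises bot.MotionError and nothing moves.
- workorder.hand_in(): hands the job in; it is judged then, once.
The state is a dict: "time_s": time; "joints": joint angles; "dq": joint speeds; "joint_efforts": joint torques, N m; "eef_pos": TCP position; "eef_rot": TCP orientation; "ft_force": force on the tool from outside, world axes, zero at the start; "wrist_torque": the same for the moment, N m; "gripper_width": finger opening in m; "finger_force": force on a finger pad.
Only numpy, scipy, OpenCV 4.12 (cv2) and the standard library are available. Lean on these libraries where they do the work, as an engineer would, in place of code of your own. Each camera call takes 0.05 s, during which the arm holds its last target. There are 200 camera calls.

## Working session

There is one attempt and no reset: what is moved stays moved. The work goes in short steps, each a Python script; the robot and the scene stay as the last script left them, time stands still between calls to the robot, and variables do not carry over. Pictures are saved under pics/ and viewed, at most 10 in all, crops included, and the job is handed in when it is done.

```bash
mkdir -p pics; python3 - <<'E'
from rig import bot,camera,calibration
import cv2,numpy as np
for n in("top","side"):
    im=camera(n);cv2.imwrite(f"pics/{n}0.png",im[:,:,::-1]);c=calibration(n);print(n,np.array(c["K"]).tolist(),c["origin"],c["orientation"])
s=bot.get_state();print(s["time_s"],s["eef_pos"],s["eef_rot"],s["gripper_width"])
E
```

```text
top [[417.26883056463004, 0.0, 263.5824523723264], [0.0, 417.26883056463004, 190.0522558264186], [0.0, 0.0, 1.0]] [ 0.32420039 -0.00290887  1.25676505] [-168.4622485     0.22562784  -90.5485566 ]
side [[415.43973657237706, 0.0, 262.61272298393203], [0.0, 415.43973657237706, 195.37688632278181], [0.0, 0.0, 1.0]] [ 0.03905247 -0.65619422  1.06842643] [-139.01424847    0.57757247  -38.08559449]
0.1 [0.15445738 0.52762781 0.20494983] [-1.79941251e+02 -2.11793248e-03  1.63683815e+02] 0.09422407230569166
```

View pics/top0.png

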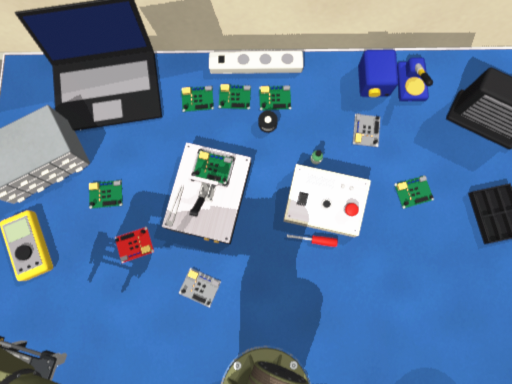

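View pics/side0.png

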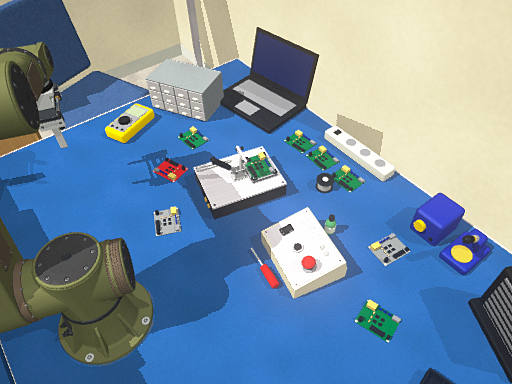

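The top view shows the jig at about (207,193), with its clamp handle at (198,205). The console is at about (327,200): rocker (303,198), start (327,204), red mushroom (352,210). I'll enlarge both views.

```bash
python3 - <<'E'
import cv2
a=cv2.imread("pics/top0.png")[135:255,158:378];cv2.imwrite("pics/topc.png",cv2.resize(a,None,fx=3.6,fy=3.6,interpolation=cv2.INTER_CUBIC))
a=cv2.imread("pics/side0.png")[140:300,190:350];cv2.imwrite("pics/sidec.png",cv2.resize(a,None,fx=3.7,fy=3.7,interpolation=cv2.INTER_CUBIC))
E
```

```text
(no output)
```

View pics/topc.png

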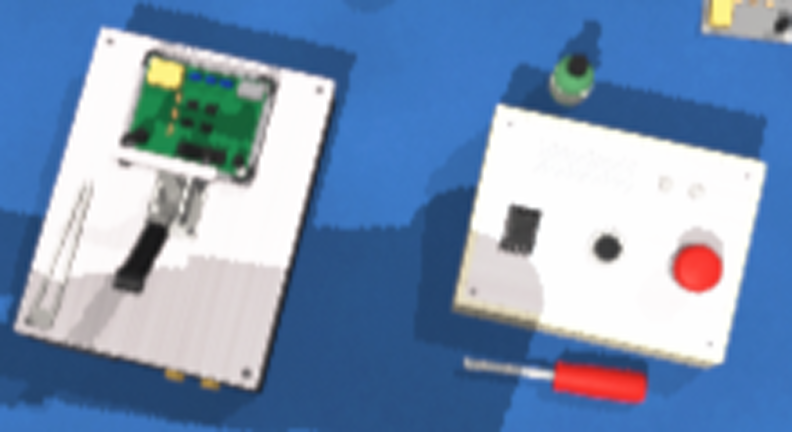

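View pics/sidec.png

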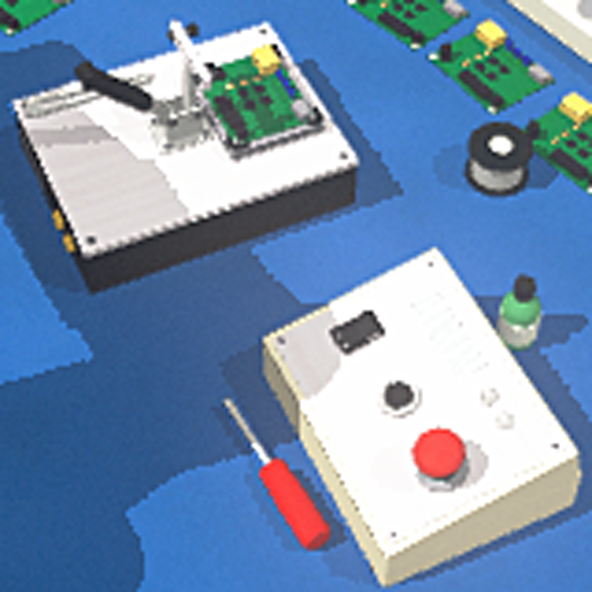

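Both crops show the clamp open, with the handle slanting towards the robot. The tweezers lie to its left, and the green board in the nest is the one to leave alone. On the console, only the black round button in the middle matches the start button. The red dome is the stop button and the black rectangle is the rocker. Next I cast rays through the box corners and controls at their known heights.

```bash
cat > h.py <<'E'
import numpy as np
from scipy.spatial.transform import Rotation as R
from rig import bot,set_gripper,camera,calibration,workorder
def ray(n,u,v):
    c=calibration(n);d=R.from_euler('xyz',c["orientation"],degrees=True).as_matrix()@np.linalg.inv(c["K"])@[u,v,1]
    return np.array(c["origin"]),d
def onz(n,u,v,z):
    o,d=ray(n,u,v);return o+d*(z-o[2])/d[2]
def tri(a,b):
    (o1,d1),(o2,d2)=ray("top",*a),ray("side",*b)
    s=np.linalg.lstsq(np.c_[d1,-d2],o2-o1,rcond=None)[0];p,q=o1+d1*s[0],o2+d2*s[1]
    return (p+q)/2,np.linalg.norm(p-q)
T=lambda x,y:((x+.5)/3.6-.5+158,(y+.5)/3.6-.5+135)
S=lambda x,y:((x+.5)/3.7-.5+190,(y+.5)/3.7-.5+140)
def fit(m,w):
    mc,wc=m.mean(0),w.mean(0);a,b=m-mc,w-wc
    th=np.arctan2((a[:,0]*b[:,1]-a[:,1]*b[:,0]).sum(),(a*b).sum())
    r=np.array([[np.cos(th),-np.sin(th)],[np.sin(th),np.cos(th)]]);t=wc-r@mc
    return t,th,np.abs(m@r.T+t-w).max()
E
python3 - <<'E'
from h import *
np.set_printoptions(precision=4,suppress=True)
J=np.array([[-.13,.1,.06],[.13,.1,.06],[.13,-.1,.06],[-.13,-.1,.06]])
C=np.array([[-.085,.11,.051],[.085,.11,.085],[.085,-.11,.085],[-.085,-.11,.051]])
P={'jig':(J,[(15,330),(103,28),(335,82),(258,390)],[(15,103),(265,25),(357,165),(92,252)]),
'con':(C,[(455,303),(500,103),(765,160),(722,362)],[(265,340),(435,248),(578,458),(387,575)])}
for k,(m,t,s) in P.items():
    wt=np.array([onz("top",*T(*p),z[2])[:2] for p,z in zip(t,m)]);ws=np.array([onz("side",*S(*p),z[2])[:2] for p,z in zip(s,m)])
    for w in(wt,ws,(wt+ws)/2):
        x,th,e=fit(m[:,:2],w);print(k,x,np.degrees(th),e)
for k,a,b in(("rocker",(520,229),(357,332)),("start",(607,247),(399,396)),("stop",(697,266),(438,450)),("grip end",(128,283),(84,73)),("bar foot",(0,0),(0,0))):
    if a[0]: print(k,*tri(T(*a),S(*b)))
E
```

```text
jig [0.5663 0.1648] -14.063796009134911 0.0006683797403448863
jig [0.565  0.1589] -13.990142351998566 0.0070517153849760095
jig [0.5657 0.1618] -14.027373559861946 0.0032701744709643377
con [ 0.5384 -0.1839] -13.151219550964457 0.004312763537494324
con [ 0.5323 -0.1909] -13.286747485207757 0.009140940184374724
con [ 0.5353 -0.1874] -13.219543810306584 0.006470066565830435
rocker [ 0.5423 -0.1121  0.0627] 0.0005371417324098311
start [ 0.5263 -0.1813  0.0659] 0.0003662430597573582
stop [ 0.5058 -0.2473  0.0909] 0.0014698328802212103
grip end [0.4873 0.1865 0.1606] 0.00035196916409453336
```

Top and side disagree by about 6 mm, so I'll check with the wrist camera from above, with the fingers closed.

```bash
python3 - <<'E'
from h import *
import cv2
np.set_printoptions(precision=4,suppress=True)
set_gripper(0.0,10)
o=[180,0,76]
for k,p in(("j",[.45,.17,.38]),("c",[.42,-.18,.33])):
    bot.move_ptp(p,o);bot.sleep(.3);c=calibration("wrist");im=camera("wrist");np.savez(f"w{k}.npz",**{a:np.array(b) for a,b in c.items()})
    cv2.imwrite(f"pics/w{k}.png",cv2.resize(im[:,:,::-1],(768,576),interpolation=cv2.INTER_CUBIC));print(c["origin"],c["orientation"],c["K"][0])
s=bot.get_state();print(s["time_s"],s["eef_pos"],s["gripper_width"],s["ft_force"])
E
```

```text
[0.4649 0.235  0.5609] [166.6766  -0.0246 -14.009 ] [339.4994   0.     252.2951]
[ 0.4351 -0.1149  0.5111] [166.6825  -0.0401 -13.9998] [339.4994   0.     252.2951]
5.35 [ 0.4202 -0.1797  0.33  ] 0.00048400796529981193 [ 0.3499 -0.2297  0.6006]
```

View pics/wj.png

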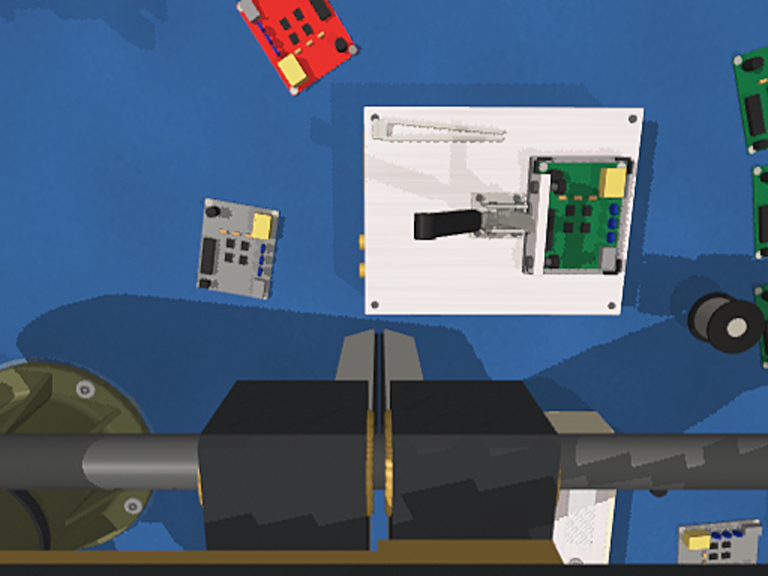

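View pics/wc.png

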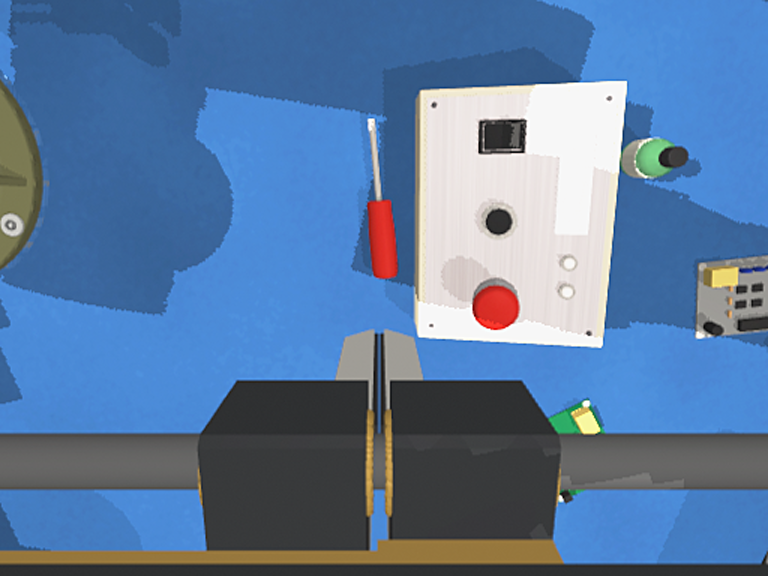

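The wrist views are clear. In the jig view the corners are (365,107), (643,108), (620,315) and (366,315), and the grip runs from (415,228) to (480,220). In the console view the rocker is at (502,136), start at (499,221) and stop at (496,307), with corners (418,91), (627,81), (603,348) and (418,337).

```bash
python3 - <<'E'
from h import *
np.set_printoptions(precision=4,suppress=True)
def won(k,u,v,z):
    c=np.load(f"w{k}.npz");u,v=(u+.5)/1.5-.5,(v+.5)/1.5-.5
    d=R.from_euler('xyz',c["orientation"],degrees=True).as_matrix()@np.linalg.inv(c["K"])@[u,v,1];o=c["origin"]
    return (o+d*(z-o[2])/d[2])[:2]
J=np.array([[-.13,.1,.06],[.13,.1,.06],[.13,-.1,.06],[-.13,-.1,.06]])
C=np.array([[-.085,.11,.051],[.085,.11,.085],[.085,-.11,.085],[-.085,-.11,.051]])
for k,m,p in(("j",J,[(365,107),(643,108),(620,315),(366,315)]),("c",C,[(418,91),(627,81),(603,348),(418,337)])):
    w=np.array([won(k,*q,z[2]) for q,z in zip(p,m)]);t,th,e=fit(m[:,:2],w);print(k,t,np.degrees(th),e)
    r=np.array([[np.cos(th),-np.sin(th)],[np.sin(th),np.cos(th)]])
    def rep(n,w): print(n,w,"local",(w-t)@r)
    if k=="j":
        rep("gripend top",won(k,415,226,.165)); rep("  by top",onz("top",*T(128,283),.165)[:2]); rep("pivot?",won(k,500,213,.095))
    else:
        for n,q,tq,z in(("rocker",(502,136),(520,229),.072),("start",(499,221),(607,247),.0753),("stop",(496,307),(697,266),.1)):
            rep(n,won(k,*q,z));rep("  top",onz("top",*T(*tq),z)[:2])
E
```

```text
j [0.5679 0.1646] -14.059051592283113 0.0006414561918682282
gripend top [0.4822 0.1875] local [-0.0887  0.0014]
  by top [0.4865 0.1858] local [-0.0842  0.0008]
pivot? [0.5628 0.1718] local [-0.0068  0.0058]
c [ 0.5374 -0.1848] -13.142219695138106 0.004802321155615963
rocker [ 0.541  -0.1127] local [-0.0129  0.071 ]
  top [ 0.5408 -0.1114] local [-0.0134  0.0722]
start [ 0.5247 -0.1804] local [-0.0134  0.0014]
  top [ 0.5249 -0.18  ] local [-0.0133  0.0018]
stop [ 0.5037 -0.2464] local [-0.0188 -0.0677]
  top [ 0.505  -0.2457] local [-0.0177 -0.0667]
```

The wrist and top views agree to about 1 mm, so I'll push the clamp handle along its arc.

```bash
python3 - <<'E'
from h import *
import cv2
np.set_printoptions(precision=4,suppress=True)
th=np.radians(-14.06);ex=np.array([np.cos(th),np.sin(th)]);t=np.array([.567,.1647])
W=lambda x,z:[*(t+x*ex),z]
o=[180,0,75.94]
px,pz=-.013,.088
def c(a):
    a=np.radians(a);return px-.075*np.cos(a)+.0085*np.sin(a)+.010, pz+.075*np.sin(a)+.0085*np.cos(a)
x,z=c(49);bot.move_ptp(W(x,z+.07),o);bot.move_linear(W(x,z+.008),velocity=.12)
for a in range(45,-1,-9):
    h=bot.move_linear(W(*c(a)),velocity=.08,guard=30);print(a,h,bot.get_state()["ft_force"])
    if h:break
x,z=c(0);print(bot.move_linear(W(x,z-.003),velocity=.02,guard=15),bot.get_state()["eef_pos"],bot.get_state()["ft_force"])
bot.sleep(.25)
bot.move_linear(W(x,.2),velocity=.15)
s=camera("side");tt=camera("top")
a=cv2.resize(s[130:230,180:310],None,fx=3,fy=3,interpolation=2);b=cv2.resize(tt[135:235,158:288],None,fx=3,fy=3,interpolation=2)
cv2.imwrite("pics/clamp.png",np.hstack([a,b])[:,:,::-1]);print(bot.get_state()["time_s"])
E
```

```text
45 False [ 0.942  -0.2877 -0.7572]
36 False [-0.4304 -0.0803 -0.4335]
27 False [ 0.3569 -0.4491  0.0604]
18 False [ 0.0786  0.2131 -0.2454]
9 False [-0.2161 -0.2598 -0.3039]
0 False [1.631  0.3172 2.6174]
True [0.4919 0.1839 0.0966] [-5.0688 -2.1658 13.3251]
10.6583
```

View pics/clamp.png

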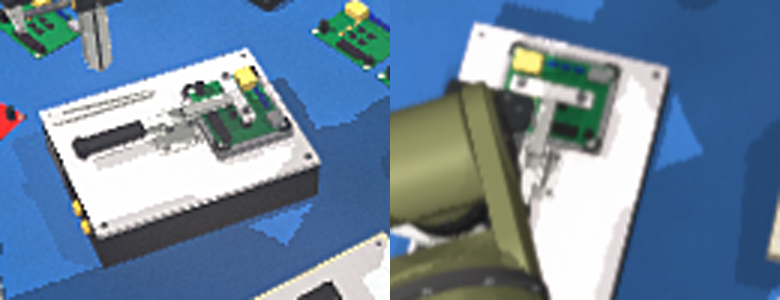

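The handle now lies flat and the crosspiece is on the board. Contact came at z = 96.6 mm, against 96.5 mm expected for locked. Next is the rocker, with the tool tilted so that only its lower edge presses.

```bash
cat >> h.py <<'E'
th=np.radians(-13.15);ex=np.array([np.cos(th),np.sin(th),0])
Rc=R.from_euler('z',-13.15,degrees=True)
o=(Rc*R.from_euler('y',15,degrees=True)*Rc.inv()*R.from_euler('xyz',[180,0,76.85],degrees=True)).as_euler('xyz',degrees=True).tolist()
nrm=Rc.apply([-np.sin(np.radians(12)),0,np.cos(np.radians(12))])
E
python3 - <<'E'
from h import *
import cv2
np.set_printoptions(precision=4,suppress=True)
p=np.array([.541,-.1122,0])+.0005*ex
P=lambda z:[p[0],p[1],z]
bot.move_ptp(P(.17),o);bot.move_linear(P(.092),velocity=.12)
bot.sleep(.2)
print(bot.move_linear(P(.068),velocity=.02,guard=9),bot.get_state()["eef_pos"],bot.get_state()["ft_force"])
bot.sleep(.25)
bot.move_linear(P(.15),velocity=.15)
s=camera("side");w=camera("wrist")
a=cv2.resize(s[200:300,255:355],None,fx=4,fy=4,interpolation=2);b=cv2.resize(w[50:250,200:400],None,fx=2,fy=2,interpolation=2)
cv2.imwrite("pics/rock.png",np.hstack([a,b])[:,:,::-1]);print(bot.get_state()["time_s"])
E
```

```text
True [ 0.5415 -0.1123  0.0751] [ 0.0179  0.495  -0.0966]
14.6333
```

View pics/rock.png

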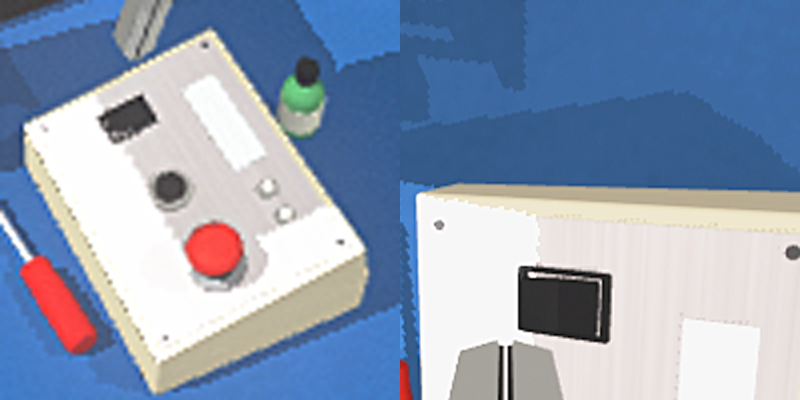

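Force dropped to 0 right after the guard tripped, and the +x end now looks sunk in its frame in the right picture, at (598,310). Both fit a flip. I'll press once more to confirm a hard stop before pressing start.

```bash
python3 - <<'E'
from h import *
np.set_printoptions(precision=4,suppress=True)
p=np.array([.541,-.1122,0])+.0005*ex
P=lambda z:[p[0],p[1],z]
bot.move_linear(P(.083),velocity=.12);bot.sleep(.2)
print(bot.move_linear(P(.066),velocity=.02,guard=9),bot.get_state()["eef_pos"],bot.get_state()["ft_force"])
bot.sleep(.25);print(bot.get_state()["ft_force"])
bot.move_linear(P(.11),velocity=.15)
b=np.array([.5248,-.1802,.0753])-.0097*ex   # lower edge over the button's centre
b[2]+=.0026
bot.move_linear((b+.04*nrm).tolist(),velocity=.15);bot.move_linear((b+.005*nrm).tolist(),velocity=.08);bot.sleep(.2)
print(bot.get_state()["ft_force"])
for d in(-.001,-.003,-.0045,-.0055,-.0065,-.0075):
    h=bot.move_linear((b+d*nrm).tolist(),velocity=.015,guard=12);s=bot.get_state();print(d,h,((s["eef_pos"]-b)@nrm),s["ft_force"]@nrm)
    if h:break
bot.sleep(.2);print(bot.get_state()["ft_force"]@nrm)
bot.move_linear((b+.06*nrm).tolist(),velocity=.15);print(bot.get_state()["time_s"])
E
```

```text
True [ 0.5415 -0.1123  0.0745] [-1.4187  0.6281  7.1761]
[-1.4609  0.387   7.9378]
[-0.6937 -0.1222 -0.0161]
-0.001 False -0.0010791904021537843 0.8581570946334808
-0.003 False -0.0029864482900389434 0.3879019250060244
-0.0045 False -0.004470479732575555 2.625364628323801
-0.0055 False -0.00547601374237861 2.707984145276678
-0.0065 False -0.006493952547667929 2.6683072425962036
-0.0075 False -0.0074555254384479465 4.101944542203473
3.5764310495526805
20.7667
```

The rocker holds a steady 8 N against its stop, so it is on. The button gave only about 3.6–4.1 N and no clear hard stop, so I'll press it again down to the stop.

```bash
python3 - <<'E'
from h import *
import cv2
np.set_printoptions(precision=4,suppress=True)
b=np.array([.5248,-.1802,.0753])-.0097*ex
b[2]+=.0026
bot.move_linear((b+.003*nrm).tolist(),velocity=.12);bot.sleep(.2)
print(bot.get_state()["ft_force"]@nrm)
for d in(-.006,-.0075,-.0085,-.0095,-.0105,-.0115):
    h=bot.move_linear((b+d*nrm).tolist(),velocity=.015,guard=12);s=bot.get_state();print(d,h,((s["eef_pos"]-b)@nrm),s["ft_force"]@nrm)
    if h:break
bot.sleep(.2);print(bot.get_state()["ft_force"]@nrm)
bot.move_linear((b+.06*nrm).tolist(),velocity=.15);bot.move_linear((b+[-.08,.05,.15]).tolist(),velocity=.2)
s=camera("side");a=cv2.resize(s[130:310,185:355],(560,593),interpolation=2);cv2.imwrite("pics/end.png",a[:,:,::-1]);print(bot.get_state()["time_s"])
E
```

```text
0.11758729644765435
-0.006 False -0.005883331126825089 2.3068672817169995
-0.0075 False -0.007439959349633386 3.8762202282692653
-0.0085 False -0.008274858948266225 5.899001817968877
-0.0095 False -0.008598121510671177 13.526970108857078
-0.0105 False -0.008873599533121203 22.88312285308091
-0.0115 False -0.00907281217305919 31.548889134793708
32.02938912196753
25.2333
```

View pics/end.png

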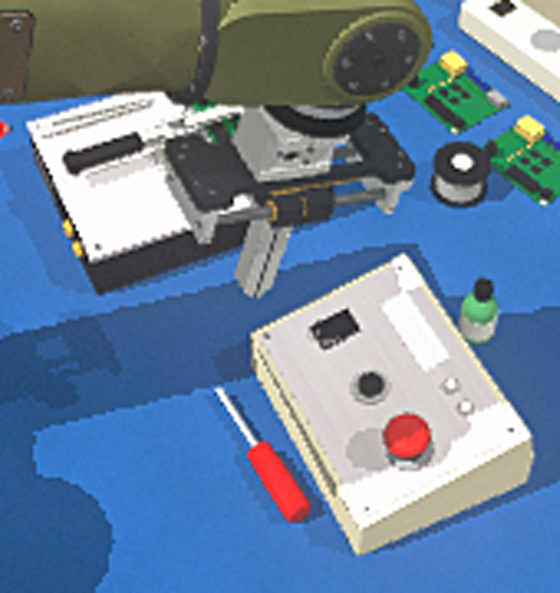

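The button bottomed out on its hard stop (force rising steeply past -8.3 mm) and has come back out. The handle is flat, the rocker is on, nothing else has moved, and the arm is clear of everything.

```bash
python3 -c "
from rig import *
print(workorder.hand_in())"
```

```text
the job is handed in; nothing more can be done
None
```

I locked the clamp, switched the rocker on, pressed the start button fully in and let it come back out, then handed the job in at about 25 s of the 51 s limit; the interface returned no verdict.

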